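# Report a bed as being cleaned on the ward status console

### The arm

A 6-joint arm with a two-finger parallel gripper is mounted at the origin on the work surface. World frame = base frame: x ahead of the robot, y to its left, z up, the work surface at z = 0. Lengths are in m, angles in rad, forces in N, time in s.
With the tool pointing down it reaches from about 0.35 to 0.725 m from the base axis. Payload 4.3 kg.
Tool frame: the origin (TCP) lies midway between the tips of the shut fingers; the grasp point (between the pads) lies 19 mm behind it; z points along the fingers, y is the direction in which the jaws open and shut (so a half turn about z gives the same grasp; the last joint's range is limited). The gripper opens to 85 mm and grips with 20 to 120 N. Pads are 22 mm wide; open, the fingers measure 114 mm over their backs; the gripper's body (76 mm by 85 mm) begins 54 mm behind the grasp point. The pads swing forward as they close: fully open they stand 13 mm farther back than shut.
Start: joints at [1.082, 0.377, 0.081, 1.274, 0, 1.46], TCP at [0.213, 0.534, 0.231] pointing down, gripper open.
Joint ranges: [-2.72, 2.72], [-0.84, 1.66], [-1.02, 1.22], [-1.77, 2.12], [-1.37, 1.28], [-3.14, 3.14]. Speed limits (rad/s): [2.57, 2.57, 3.14, 3.14, 3.14, 3.14].

### API

Orientations are given as [roll, pitch, yaw] about the fixed x, y, z axes, in that order (R = Rz(yaw) Ry(pitch) Rx(roll)).
In Python, from rig import * gives the robot as it stands. Calls block until the motion is done:
- goto(position, orientation): joint-space move of the TCP to a pose.
- line_to(position, velocity=0.15, ori=None, f_stop=None): straight line of the TCP; ori=None keeps the orientation; velocity is the mean speed in m/s. With f_stop (N) it stops when the force on the tool has changed by that much, and returns True; else False.
- move_joints(angles): joint-space move.
- set_gripper(opening): opening from 0.0 (shut) to 1.0 (fully open); the grip force is fixed at half the most; returns when the fingers have stopped.
- wait(seconds).
- solve_ik(position, orientation): joint angles nearest the present ones, or None.
- get_state(): the state.
- grab_frame(name): name is "scene" or "top" or "wrist"; returns a dict with "img" (420x560x3 uint8, blue, green, red), "fx", "fy", "cx", "cy" (pixels), "T" (4x4, takes a point from camera to world coordinates). Camera axes: x right, y up, looking along -z (the intrinsics and any distortion apply to the point x, -y, -z); pixel columns grow to the right and rows downward; lengths in m; the calibration is good to about 2 mm. A picture is of the moment at which its call begins. There is no depth.
A pose or a line that the arm cannot do raises PlanningError and nothing moves.
- finish_job(): hands the job in, once; it reports no verdict.
The state is a dict: "time": time; "joint_pos": joint angles; "qvel": joint speeds; "joint_efforts": joint torques, N m; "tcp_pos": TCP position; "eef_rot": TCP orientation; "contact_force": force on the tool from outside, world axes, zero at the start; "torque": the same for the moment, N m; "grip_width": opening from 0.0 (shut) to 1.0 (fully open).
Only numpy, scipy, OpenCV 4.12 (cv2) and the standard library are available. Lean on these libraries where they do the work, as an engineer would, in place of code of your own. Each camera call takes 0.05 s, during which the arm holds its last target.

### The job

Report the bed as being cleaned: with a closed fingertip, gently push the black pointer arm of the status console round until its tip lies over the middle of the yellow disc, and only then press the white send button fully down and let it come up again. Only push and press: do not grip the pointer arm, and leave the mouse, stapler, radio and pill jar where they are. Finish with the pointer still on yellow.

Things in the scene. Friction and masses are not known exactly. Their poses are not given: they have to be found in the camera images.
- pointer (a joint): angle of the pointer arm on the status console, rad. 0 = pointing straight along the console's own +x (away from the robot, apart from the console's yaw); positive = counterclockwise seen from above; stops at -1.9 and +1.9. It turns about a vertical axis with light friction (0.12 N m, about 2 N at the middle of the arm) and stays where it is left.
- pivot (a point): point on the pointer's vertical turning axis at the level of the console's top face (30 mm above the counter); its x axis is the console's +x. The console is a fixed flat grey box with a white face, 170 mm (x) by 280 mm (y) by 30 mm high, its centre 60 mm ahead (+x) of this point; it stands on the counter at any yaw within 0.35 rad. A round black hub, radius 18 mm, sits here and reaches 60 mm above the counter.
- pointer_tip (a point): end of the pointer needle, 105 mm from the turning axis and 40 mm above the counter. The black arm with a white line on top is a bar 12 mm wide, running from the hub to 88 mm from the axis, its underside 37 mm and its top 57 mm above the counter (push on its upright sides); from there a needle 7 mm wide goes on to 108 mm. Its x axis points outward along the arm.
- disc_yellow: flat yellow disc, 34 mm in diameter and 3 mm thick, fixed on the console's face; origin at the centre of its underside, 30 mm above the counter. It takes any one of four places, each 105 mm from the turning axis, at pointer angles -1.55, -0.82, 0.82 or 1.55 rad; like discs in red, green and blue take the others. The pointer passes above the discs.
- send_top (a point): centre of the top of the white round send button, 38 mm in diameter, its top 22 mm above the counter when up, in a round black housing 54 mm in diameter and 12 mm high that stands fixed on the counter to one side (left or right) of the console.
- send (a joint): travel of the send button, m: 0 = up, 0.006 = fully down; a spring returns it, and fully down takes 5 N.
- mouse: loose black computer mouse, 100 x 58 x 32 mm, on the side of the console away from the send button; origin at the centre of its underside.
- stapler: loose dark red stapler, 130 x 34 x 42 mm, lying beyond the console as seen from the robot; origin at the centre of its underside.
- radio: loose black hand radio lying on its back beyond the console, body 105 x 56 x 34 mm with a 45 mm stub aerial; origin at the underside, 20 mm from the body's centre towards the aerial.
- jar: loose amber pill jar with a white cap, 50 mm in diameter and 75 mm tall, standing beyond the console; origin at the centre of its underside.
Mind the look-alikes: they are no part of the job. What is shaped like the part that bears send_top but blue or purple is not meant.

How it is judged:
On the way, in this order (a step that is already met when the one before it is completed fails the run):
1. the pointer tip lies over the middle of the yellow disc and the pointer is at rest (horizontal distance between pointer_tip and disc_yellow below 0.014 m and velocity of joint pointer between -0.05 and 0.05 rad/s), for 0.2 s.
2. the send button is pressed fully down with the pointer on yellow (horizontal distance between pointer_tip and disc_yellow below 0.014 m and value of joint send above 0.0045 m), for 0.05 s.
At the end, for the whole second after the job is handed in: The pointer is at rest with its tip within 14 mm (seen from above) of the yellow disc's centre, the send button has been pressed at least 4.5 mm after that and is up again (under 1.5 mm), and mouse, stapler, radio and jar stand within 20 mm of where they were (all of step 1 and value of joint send below 0.0015 m and linear speed of each of mouse, stapler, radio, jar below 0.02 m/s and distance of each of mouse, stapler, radio, jar from where it was at the start of the episode below 0.02 m); the robot touches nothing.
It fails at once if the mouse, stapler, radio or jar is shoved (over 20 mm), lifted or tipped (distance of any of mouse, stapler, radio, jar from where it was at the start of the episode above 0.02 m or angle between any of mouse, stapler, radio, jar's own z axis and vertical above 0.3 rad).
It fails at once if the pointer arm is gripped or shoved hard (more than 15 N) (contact force between the fingers and pointer above 15 N).
It fails at once if the send button is pressed while the pointer is not on yellow (value of joint send above 0.003 m and not (horizontal distance between pointer_tip and disc_yellow below 0.014 m)).
It also fails if it takes over 48 s, if anything falls off the work surface, if the arm or the gripper's body presses on something with over 40 N, if the wrist force passes 120 N, or if a joint passes its speed limit or range.

## Working session

There is one attempt and no reset: what is moved stays moved. The work goes in short steps, each a Python script; the robot and the scene stay as the last script left them, time stands still between calls to the robot, and variables do not carry over. Pictures are saved under pics/ and viewed, and the job is handed in when it is done.

```bash
mkdir -p pics; ls
python3 - <<'E'
from rig import *
import cv2
for n in ["scene","top"]:
    f=grab_frame(n); cv2.imwrite(f"pics/{n}0.png",f["img"]); print(n,{k:f[k] for k in f if k!="img"})
s=get_state(); print(s)
E
```

```text
pics
scene {'fx': 424.1419922153935, 'fy': 424.1419922153935, 'cx': 277.5909351411262, 'cy': 205.5466114864524, 'T': array([[-0.26361998, -0.59513265,  0.75915851,  1.39967579],
       [ 0.96453624, -0.17339952,  0.19900365,  0.14391761],
       [ 0.01320415,  0.78469723,  0.61973858,  0.69707172],
       [ 0.        ,  0.        ,  0.        ,  1.        ]])}
top {'fx': 513.6479416717771, 'fy': 513.6479416717771, 'cx': 269.9743576577422, 'cy': 207.7888021527719, 'T': array([[ 0.01636056,  0.99651604, -0.08178094,  0.52117206],
       [-0.99982467,  0.01705014,  0.00774081, -0.02192954],
       [ 0.00910821,  0.08163996,  0.99662027,  1.09777176],
       [ 0.        ,  0.        ,  0.        ,  1.        ]])}
{'time': 0.1, 'joint_pos': array([ 1.08167153e+00,  3.77958808e-01,  7.97727717e-02,  1.27438925e+00,
       -1.50075993e-05,  1.46049795e+00]), 'qvel': array([-0.00066088, -0.00057604,  0.00320024, -0.00107361, -0.00052645,
       -0.00142321]), 'joint_efforts': array([ 7.87181962e-04, -4.64693248e+01,  2.70583051e+01,  1.20192484e-02,
       -1.53850010e-04, -1.08427539e-06]), 'tcp_pos': array([0.2123773 , 0.53372002, 0.23047725]), 'eef_rot': array([-3.13982285e+00, -1.80902435e-04,  2.76276609e+00]), 'contact_force': array([-0.82208367, -0.99183864,  0.37885073]), 'torque': array([-0.02696027, -0.05754441,  0.05406769]), 'grip_width': 1.0002920715888912}
```

View pics/top0.png

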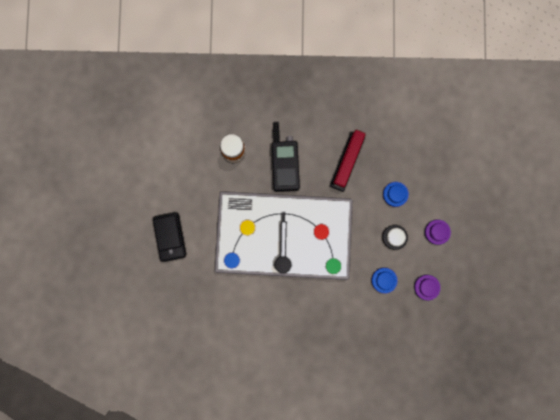

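View pics/scene0.png

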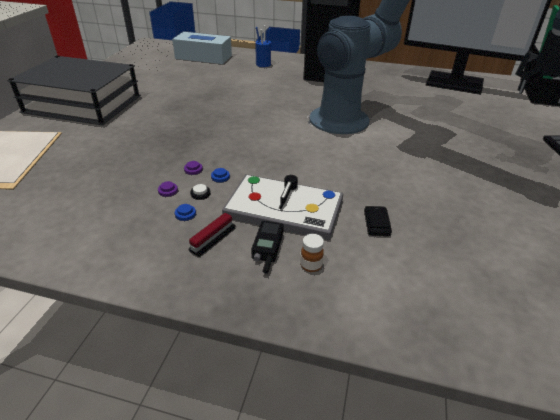

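Top view: the yellow disc is at about (247,228), the pointer hub at (283,265) and the needle points straight ahead at (283,215). The button candidates are blue (396,194), blue (384,280), purple (437,232), purple (427,288) and white in a black housing (395,237). Only the white one fits. Next I'll measure these and check them in an enlarged crop.

```bash
cat > h.py <<'E'
from rig import *
import cv2, numpy as np
def ray(f,u,v):
    d=f["T"][:3,:3]@np.array([(u-f["cx"])/f["fx"],-(v-f["cy"])/f["fy"],-1.]); return f["T"][:3,3],d
def onplane(f,u,v,z):
    o,d=ray(f,u,v); return o+d*(z-o[2])/d[2]
def tri(f1,p1,f2,p2):
    A=[];b=[]
    for f,p in((f1,p1),(f2,p2)):
        o,d=ray(f,*p); d=d/np.linalg.norm(d); P=np.eye(3)-np.outer(d,d); A.append(P);b.append(P@o)
    return np.linalg.lstsq(np.vstack(A),np.hstack(b),rcond=None)[0]
def blobs(f,lo,hi,box,mina=25):
    x0,y0,x1,y1=box; h=cv2.cvtColor(f["img"],cv2.COLOR_BGR2HSV)
    m=np.zeros(h.shape[:2],np.uint8); m[y0:y1,x0:x1]=cv2.inRange(h,lo,hi)[y0:y1,x0:x1]
    n,_,st,c=cv2.connectedComponentsWithStats(m)
    return [(c[i].round(2),st[i,4]) for i in range(1,n) if st[i,4]>=mina]
Y=((18,130,120),(35,255,255));W=((0,0,150),(179,60,255));K=((0,0,0),(179,255,60))
B=((100,130,80),(125,255,255));R=((0,150,90),(8,255,255));G=((50,110,60),(85,255,255))
E
python3 - <<'E'
from h import *
t=grab_frame("top");s=grab_frame("scene")
tb=(215,190,352,280);sb=(225,170,345,232)
for n,c in dict(Y=Y,B=B,R=R,G=G).items():
    a=blobs(t,*c,tb);b=blobs(s,*c,sb,15);print(n,a,b,onplane(t,*a[0][0],.033) if a else'',onplane(s,*b[0][0],.033) if b else '', tri(t,a[0][0],s,b[0][0]) if a and b else '')
a=blobs(t,*W,(382,222,410,252));b=blobs(s,*W,(188,180,212,200),15)
print("send",a,b,onplane(t,*a[0][0],.022),onplane(s,*b[0][0],.022),tri(t,a[0][0],s,b[0][0]))
a=blobs(t,*K,tb);print("black",a)
# console face corners
h=cv2.cvtColor(t["img"],cv2.COLOR_BGR2HSV);m=cv2.inRange(h,*W);k=np.zeros_like(m);k[185:285,205:360]=m[185:285,205:360]
r=cv2.minAreaRect(cv2.findNonZero(k));print(r);bp=cv2.boxPoints(r);P=np.array([onplane(t,*p,.03) for p in bp]);print(P,P.mean(0),[np.linalg.norm(P[i]-P[i-1]) for i in range(4)])
cv2.imwrite("pics/crop_t.png",cv2.resize(t["img"][180:300,205:455],None,fx=3.2,fy=3.2,interpolation=cv2.INTER_CUBIC))
E
```

```text
Y [(array([246.94, 227.11]), np.int32(178))] [(array([311.74, 207.51]), np.int32(74))] [0.56755173 0.01688244 0.033     ] [0.56985973 0.01528484 0.033     ] [0.56778856 0.01596319 0.03150896]
B [(array([231.42, 260.  ]), np.int32(164))] [(array([226.43, 174.04]), np.int32(28)), (array([328.57, 194.09]), np.int32(65))] [0.4992109  0.04750155 0.033     ] [ 0.4896598  -0.24320741  0.033     ] [ 0.55699084 -0.07520216  0.13137862]
R [(array([320.95, 231.4 ]), np.int32(155))] [(array([254.46, 196.05]), np.int32(63))] [ 0.56122563 -0.13671914  0.033     ] [ 0.56463452 -0.13749775  0.033     ] [ 0.56150346 -0.13774103  0.0305678 ]
G [(array([332.91, 265.59]), np.int32(158))] [(array([253.58, 179.53]), np.int32(53))] [ 0.49112337 -0.16199779  0.033     ] [ 0.49382385 -0.16266964  0.033     ] [ 0.49122206 -0.16287623  0.03112785]
send [(array([396.21, 236.71]), np.int32(241))] [(array([199.23, 187.56]), np.int32(88))] [ 0.553147   -0.29590799  0.022     ] [ 0.55633436 -0.2969089   0.022     ] [ 0.55348789 -0.2974033   0.01970897]
black [(array([284.3, 190.4]), np.int32(40)), (array([281.96, 264.19]), np.int32(187))]
((283.8070983886719, 235.29898071289062), (129.4145050048828, 75.99217224121094), 3.224522590637207)
[[ 0.47897191  0.07685377  0.03      ]
 [ 0.63652704  0.07183361  0.03      ]
 [ 0.62591013 -0.19846324  0.03      ]
 [ 0.46830541 -0.19017773  0.03      ]] [ 0.55242862 -0.05998839  0.03      ] [np.float64(0.2672444520148563), np.float64(0.15763508651355373), np.float64(0.27050527853798356), np.float64(0.15782235619857743)]
```

View pics/crop_t.png

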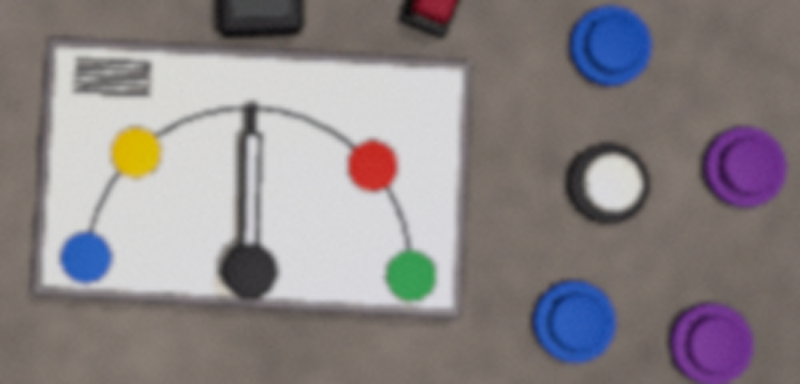

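Measurements agree with the given sizes:
- Blue and green discs are 0.2097 m apart (expected 0.210).
- The pivot is at about (0.493, -0.057), with console yaw -0.039.
- Yellow is at radius 0.105 and console angle +0.82.
- Triangulated heights fit to within about 2 mm. The only exception is blue, where the scene mask caught another object; its pixel in the top view is fine.

The white button in its black housing, crop (608,183), is send_top, at (0.554, -0.297). The blue and purple ones are decoys. Next I close the fingers and descend on the right side of the arm.

```bash
cat >> h.py <<'E'
PV=np.array([.4935,-.0575]); YAW=-.0386; SEND=np.array([.5537,-.297])
def pose(a,off,z,r=.062):
    w=a+YAW; u=np.array([np.cos(w),np.sin(w)]); n=np.array([-u[1],u[0]])
    p=PV+r*u+off*n; return [p[0],p[1],z],[np.pi,0,w+np.pi/2]
def look(tag):
    t=grab_frame("top"); cv2.imwrite(f"pics/{tag}.png",cv2.resize(t["img"][160:300,205:425],None,fx=3.6,fy=3.6,interpolation=cv2.INTER_CUBIC)); return t
E
python3 - <<'E'
from h import *
set_gripper(0.0)
goto(*pose(0,-.050,.13))
hit=line_to(pose(0,-.050,.043)[0],velocity=.08,f_stop=8)
s=get_state();print(hit,s["time"],s["tcp_pos"],s["eef_rot"],s["contact_force"],s["joint_pos"])
print(pose(0,-.05,.043))
w=grab_frame("wrist");cv2.imwrite("pics/w1.png",w["img"]);look("t1")
E
```

```text
False 4.8 [ 0.55410694 -0.11005159  0.04362599] [3.14039486e+00 3.62787828e-04 1.53219524e+00] [-0.08154329  0.16212808  0.20302972] [-3.08327588e-01  4.81653755e-01 -2.69086526e-01  8.18804892e-01
 -3.04979213e-05  1.30106959e+00]
([np.float64(0.5535242962094288), np.float64(-0.1098553613736239), 0.043], [3.141592653589793, 0, 1.5321963267948966])
```

View pics/w1.png

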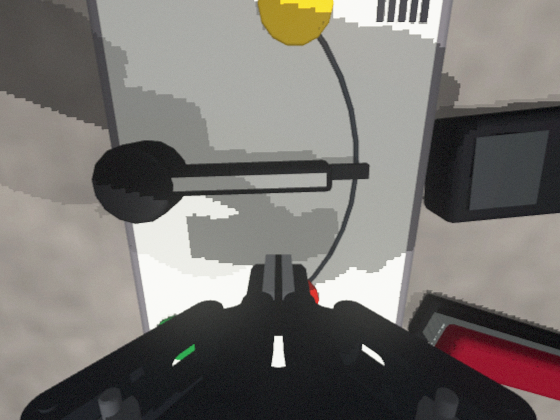

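View pics/t1.png

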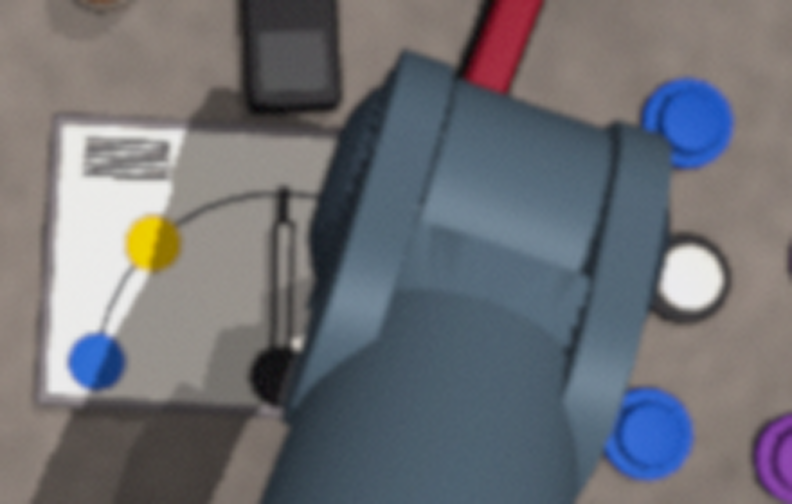

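The wrist view shows the closed fingers at (278,270), beside the middle of the arm (170–330, 180), with yellow ahead at (295,20). Now I push along an arc and stop a little short of the disc.

Run:
```python
from h import *
p,o=pose(0,-.022,.043); print(line_to(p,velocity=.05,ori=o,f_stop=9))
for a in (.18,.36,.54,.72):
    p,o=pose(a,-.017,.043); st=line_to(p,velocity=.035,ori=o,f_stop=9)
    s=get_state(); print(a,st,s["time"],s["contact_force"].round(1),s["tcp_pos"].round(4))
    if st: break
w=grab_frame("wrist");cv2.imwrite("pics/w2.png",w["img"]);look("t2")
```

```text
False
0.18 False 6.2333 [-1.  -1.   1.8] [ 0.5572 -0.0658  0.043 ]
0.36 False 6.7167 [-0.1  0.2  0. ] [ 0.5578 -0.0539  0.043 ]
0.54 False 7.2 [ 0.2  0.4 -0.3] [ 0.5561 -0.0425  0.043 ]
0.72 False 7.6833 [ 0.5 -0.2 -0.1] [ 0.5524 -0.0316  0.043 ]
```

View pics/w2.png

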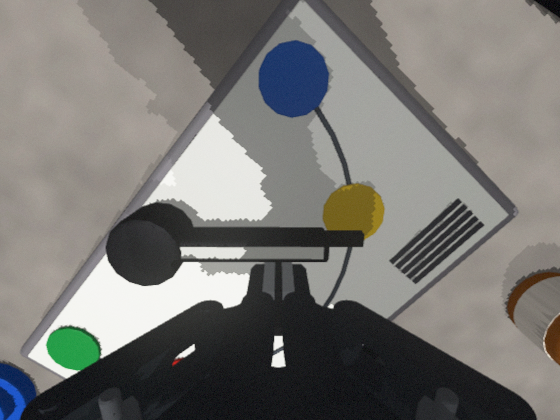

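View pics/t2.png

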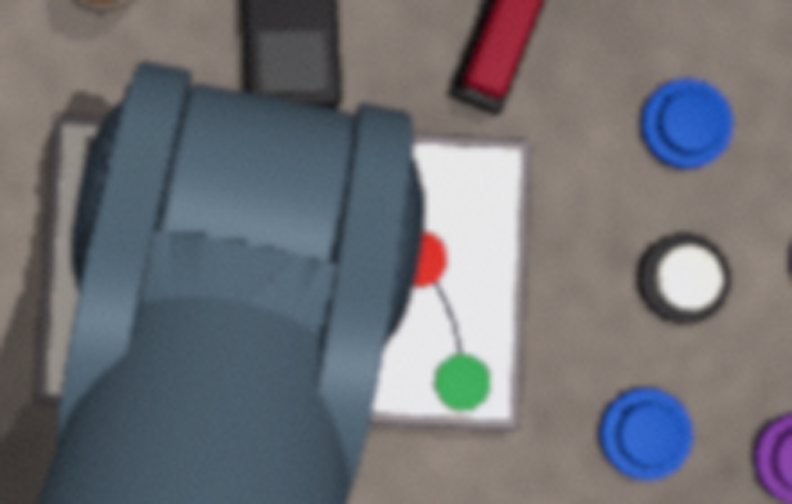

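The wrist view shows the arm moved with the fingers. The needle end at (363,238) is just short of the yellow centre at (353,212). I'll measure both from these pixels, push the rest of the way and back off.

Run:
```python
from h import *
def ang(f,tip,disc):
    P=onplane(f,*tip,.042)[:2]; D=onplane(f,*disc,.033)[:2]
    A=lambda q:(np.arctan2(*(q-PV)[::-1])-YAW, np.linalg.norm(q-PV)); print("tip",P,A(P),"disc",D,A(D))
w=grab_frame("wrist"); ang(w,(363,240),(353,212))
for a in (.80,.83):
  p,o=pose(a,-.017,.043); print(line_to(p,velocity=.02,ori=o,f_stop=9),get_state()["contact_force"].round(1))
wait(.3); w=grab_frame("wrist");cv2.imwrite("pics/w3.png",w["img"]); print(get_state()["time"])
```

```text
tip [0.57595649 0.00883757] (np.float64(0.7160885986493183), np.float64(0.1058288544331461)) disc [0.56491569 0.01598508] (np.float64(0.838278573013034), np.float64(0.10247076541433268))
False [ 0.  -0.9 -0.5]
False [-0.3 -1.1 -0.5]
8.8417
```

View pics/w3.png

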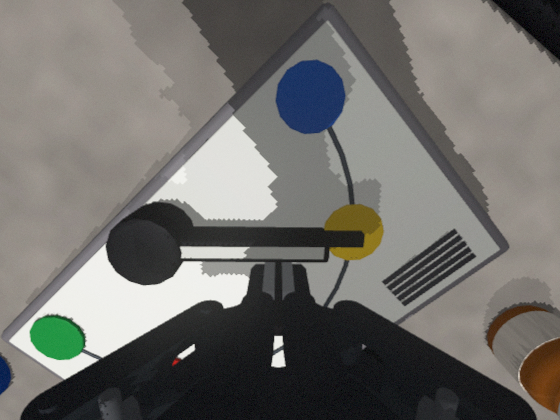

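The needle (345–363, 239) now lies across the yellow disc (353,232). I back off, lift, move to above the send button and check from the top camera before pressing.

Run:
```python
from h import *
p,o=pose(.83,-.045,.043); line_to(p,velocity=.06)
line_to([p[0],p[1],.13],velocity=.12)
goto([SEND[0],SEND[1],.10],[np.pi,0,1.532])
s=get_state(); print(s["time"],s["tcp_pos"],s["joint_pos"].round(2))
w=grab_frame("wrist");cv2.imwrite("pics/w4.png",w["img"]); t=look("t4")
b=blobs(t,*Y,(215,190,352,280),10);print(b,[onplane(t,*q[0],.033) for q in b])
```

```text
11.3333 [ 0.55369783 -0.29569891  0.09973518] [-0.59  0.55  0.    1.03  0.    1.02]
[(array([246.69, 226.8 ]), np.int32(157))] [array([0.56818568, 0.01741326, 0.033     ])]
```

View pics/t4.png

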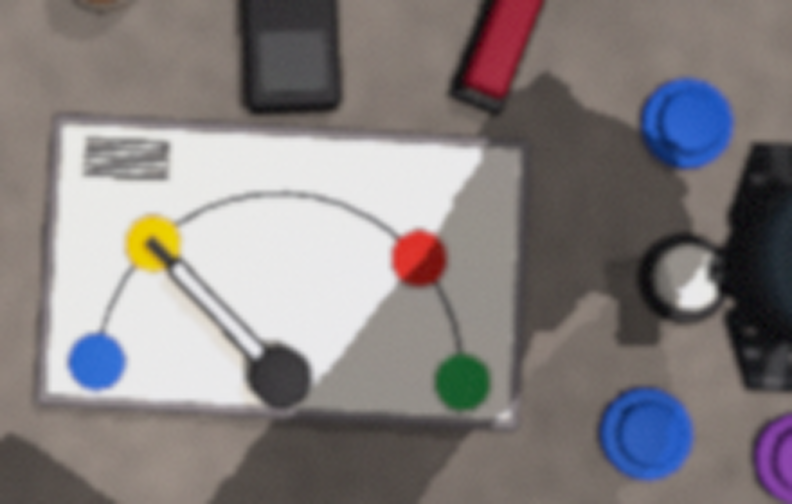

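View pics/w4.png

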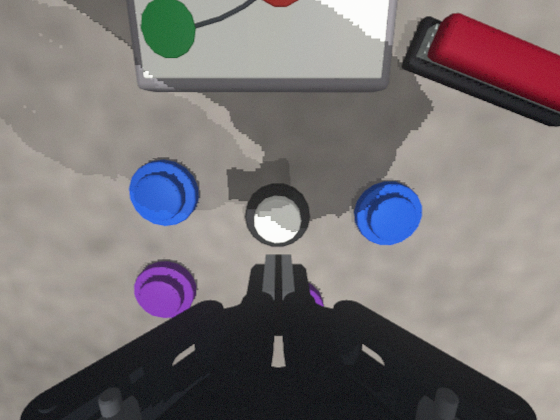

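From the top, the needle end (152,243) sits on the middle of the yellow disc (153,243). The wrist view shows the white button at (277,220), directly ahead of the fingers. I check its position with that camera and press.

Run:
```python
from h import *
w=grab_frame("wrist"); P=onplane(w,277,220,.022); print("wrist est",P)
if np.linalg.norm(P[:2]-SEND)<.008:
    line_to([SEND[0],SEND[1],.035],velocity=.1)
    st=line_to([SEND[0],SEND[1],.0135],velocity=.03,f_stop=12)
    s=get_state(); print(st,s["tcp_pos"],s["contact_force"]); 
    wait(.2); s=get_state(); print(s["tcp_pos"],s["contact_force"])
    line_to([SEND[0],SEND[1],.12],velocity=.1)
    goto([.45,-.33,.2],[np.pi,0,1.532]); wait(.3)
    print(get_state()["time"],get_state()["contact_force"]); t=look("t5")
```

```text
wrist est [ 0.55270747 -0.29595892  0.022     ]
True [ 0.55396068 -0.297183    0.01604729] [-0.87903673 -0.09004598  5.03839145]
[ 0.55400411 -0.297222    0.01605723] [-1.22101804  0.47903916  6.9829726 ]
15.225 [-0.39633391 -0.36419194 -0.70563695]
```

View pics/t5.png

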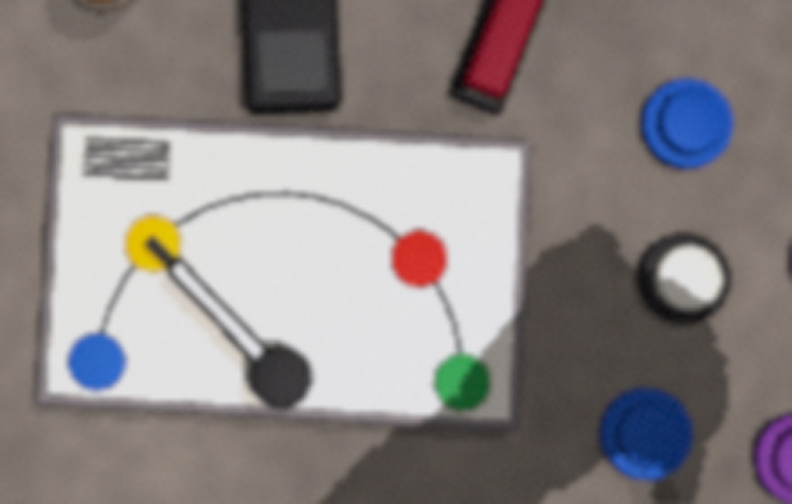

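The press stopped at tip height 16.0 mm, which is the button's fully-down height. The steady force was 5–7 N. The pointer is unchanged at (152,243) on yellow, and the button is released.

```bash
python3 -c "
from rig import *
finish_job()"
```

```text
the job is handed in; nothing more can be done
```

The bed is reported as being cleaned: I pushed the pointer onto the yellow disc, then pressed and released the white send button. I handed the job in at about 15 s; it reports no verdict.

- **Pointer:** I pushed it counterclockwise with closed fingers. Every force reading I took was under about 3 N, against the 15 N limit. The last top picture shows the tip within about 2 mm of the yellow disc's centre.
- **Send button:** The fingertip stopped at 16.0 mm, which is the fully-down height, on a 12 N stop, holding 5–7 N. After I withdrew, the arm read no contact. I took the button's return from the picture and its spring and did not measure its height.
- **Mouse, stapler, radio and jar:** The radio and the visible part of the stapler look unmoved in that picture. The jar is only partly in view and the mouse is outside it, so I did not check those two. The gripper stayed clear of all four.
- **Measurements:** The two cameras agreed to about 3 mm. The one exception was the blue disc, where the scene-camera mask caught another blue object, so I used its top-view position only.

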